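# Put reels and power parts back into stock after a repair

## Task

Clear the bench after the repair: hang every reel that stands in the wire rack on the spindle stand, each one on the spindle that already carries a reel of its own width, and leave the two reels already there hanging where they belong. Pack every loose power part (the can capacitors, the transformer, the relay) into the black parts tray, standing upright on its floor in one row side by side. Leave the rest of the bench as it is.

Things in the scene. Friction and masses are not known exactly. Their poses are not given: they have to be found in the camera images.
- narrow_reel_1: narrow component reel, white flanges, black tape between, 100 mm in diameter, 14 mm wide, plain 20 mm bore right through; starts standing on its rim in a rack slot (rim top about 105 mm above the table), or is absent. Origin at the reel's centre, y along the bore. Solid; can be pinched across its width at the top of the rim, where it may swing between the fingers if turned fast.
- narrow_reel_2: narrow component reel, white flanges, black tape between, 100 mm in diameter, 14 mm wide, plain 20 mm bore right through; starts standing on its rim in a rack slot (rim top about 105 mm above the table), or is absent. Origin at the reel's centre, y along the bore. Solid; can be pinched across its width at the top of the rim, where it may swing between the fingers if turned fast.
- wide_reel_1: wide component reel, white flanges, black tape between, 100 mm in diameter, 28 mm wide, plain 20 mm bore right through; starts standing on its rim in a rack slot (rim top about 105 mm above the table), or is absent. Origin at the reel's centre, y along the bore. Solid; can be pinched across its width at the top of the rim, where it may swing between the fingers if turned fast.
- wide_reel_2: wide component reel, white flanges, black tape between, 100 mm in diameter, 28 mm wide, plain 20 mm bore right through; starts standing on its rim in a rack slot (rim top about 105 mm above the table), or is absent. Origin at the reel's centre, y along the bore. Solid; can be pinched across its width at the top of the rim, where it may swing between the fingers if turned fast.
- hung_narrow_reel: narrow reel of the same kind (100 mm diameter, 14 mm wide, 20 mm bore) that hangs on one of the two spindles at the start, close to the column; origin at its centre, y along the bore. It shows which spindle is for narrow reels.
- hung_wide_reel: wide reel of the same kind (100 mm diameter, 28 mm wide, 20 mm bore) that hangs on the other spindle at the start, close to the column; origin at its centre, y along the bore. It shows which spindle is for wide reels.
- rack: fixed wire rack, 130 mm (its x) by 250 mm (its y), with four reel slots 60 mm apart along its y, each 32 mm wide between wire loops 50 mm high; the reels stand in it with their bores along its y. Origin on the table under its middle.
- stand: fixed double spindle stand: base 110 x 160 x 8 mm, central column 12 mm thick (its y), 118 mm high, two spindles, to its +y and -y, reaching 160 mm from the middle, centre line 105 mm high at the column, 113 mm at the tip. Free ends are smooth and rounded: reels slide on from the end. Origin on the table under the column.
- spindle_left_root (a point): inner end, at the column, of the spindle on the stand's +y side, on the spindle's centre line; the spindle is a straight round steel rod of 10 mm diameter, rising 3 degrees outwards, so a reel on it hangs with its centre 5 mm below the centre line
- spindle_left_tip (a point): free end (its rounding reaches 5 mm farther) of the spindle on the stand's +y side, on the spindle's centre line; the spindle is a straight round steel rod of 10 mm diameter, rising 3 degrees outwards, so a reel on it hangs with its centre 5 mm below the centre line
- spindle_right_root (a point): inner end, at the column, of the spindle on the stand's -y side, on the spindle's centre line; the spindle is a straight round steel rod of 10 mm diameter, rising 3 degrees outwards, so a reel on it hangs with its centre 5 mm below the centre line
- spindle_right_tip (a point): free end (its rounding reaches 5 mm farther) of the spindle on the stand's -y side, on the spindle's centre line; the spindle is a straight round steel rod of 10 mm diameter, rising 3 degrees outwards, so a reel on it hangs with its centre 5 mm below the centre line
- tray: fixed open parts tray of black plastic, outside 70 mm (its x) by 252 mm (its y) by 28 mm high, walls and floor 4 mm, so inside 62 by 244 mm; four parts just fit in one row along its y. Origin under its centre on the table.
- capacitor_1: upright can capacitor, black sleeve with a bright band near the top and two brass screw terminals, 50 mm in diameter, 66 mm high plus 5 mm terminals; origin at the centre of its underside, z up its axis; may be absent
- capacitor_2: second capacitor, same as capacitor_1; may be absent
- transformer: potted transformer, upright black block 50 mm (its x) by 64 mm (its y) by 60 mm high, with 6 mm brass pins and a white label on top; origin at the centre of its underside; may be absent
- relay: power relay, upright light grey block 46 mm (its x) by 56 mm (its y) by 64 mm high with screw terminals on top; origin at the centre of its underside; may be absent
- flux_bottle: white bottle, 38 mm in diameter, 105 mm high; leave alone
- screw_jar: glass jar with steel cap, 56 mm in diameter, 62 mm high; leave alone
- screwdriver: screwdriver lying on the table, 190 mm long; leave alone
- brush: brush lying on the table behind, 170 mm long; leave alone
- multimeter: grey multimeter lying on the table, 150 x 78 x 36 mm; leave alone

How it is judged (in metres and radians):
At the end, for the whole second after the job is handed in: Each reel from the rack is threaded on the spindle of the hung reel of its width (centre within 12 mm of the spindle, between column and tip), both hung reels still on; each part stands in the tray, base within 5 mm of its floor, tilt under 0.1 rad; all at rest (x of hung_narrow_reel in the frame of stand between -0.012 and 0.012 m and z of hung_narrow_reel in the frame of stand between 0.092 and 0.116 m and linear speed of each of hung_narrow_reel, narrow_reel_1, narrow_reel_2, hung_wide_reel, wide_reel_1, wide_reel_2, capacitor_1, capacitor_2, transformer, relay below 0.04 m/s and (y of hung_narrow_reel in the frame of stand between 0.008 and 0.16 m or y of hung_narrow_reel in the frame of stand between -0.16 and -0.008 m) and x of narrow_reel_1 in the frame of stand between -0.012 and 0.012 m and z of narrow_reel_1 in the frame of stand between 0.092 and 0.116 m and ((y of hung_narrow_reel in the frame of stand between 0.008 and 0.16 m and y of narrow_reel_1 in the frame of stand between 0.008 and 0.16 m) or (y of hung_narrow_reel in the frame of stand between -0.16 and -0.008 m and y of narrow_reel_1 in the frame of stand between -0.16 and -0.008 m)) and x of narrow_reel_2 in the frame of stand between -0.012 and 0.012 m and z of narrow_reel_2 in the frame of stand between 0.092 and 0.116 m and ((y of hung_narrow_reel in the frame of stand between 0.008 and 0.16 m and y of narrow_reel_2 in the frame of stand between 0.008 and 0.16 m) or (y of hung_narrow_reel in the frame of stand between -0.16 and -0.008 m and y of narrow_reel_2 in the frame of stand between -0.16 and -0.008 m)) and x of hung_wide_reel in the frame of stand between -0.012 and 0.012 m and z of hung_wide_reel in the frame of stand between 0.092 and 0.116 m and (y of hung_wide_reel in the frame of stand between 0.008 and 0.16 m or y of hung_wide_reel in the frame of stand between -0.16 and -0.008 m) and x of wide_reel_1 in the frame of stand between -0.012 and 0.012 m and z of wide_reel_1 in the frame of stand between 0.092 and 0.116 m and ((y of hung_wide_reel in the frame of stand between 0.008 and 0.16 m and y of wide_reel_1 in the frame of stand between 0.008 and 0.16 m) or (y of hung_wide_reel in the frame of stand between -0.16 and -0.008 m and y of wide_reel_1 in the frame of stand between -0.16 and -0.008 m)) and x of wide_reel_2 in the frame of stand between -0.012 and 0.012 m and z of wide_reel_2 in the frame of stand between 0.092 and 0.116 m and ((y of hung_wide_reel in the frame of stand between 0.008 and 0.16 m and y of wide_reel_2 in the frame of stand between 0.008 and 0.16 m) or (y of hung_wide_reel in the frame of stand between -0.16 and -0.008 m and y of wide_reel_2 in the frame of stand between -0.16 and -0.008 m)) and x of capacitor_1 in the frame of tray between -0.016 and 0.016 m and y of capacitor_1 in the frame of tray between -0.105 and 0.105 m and z of each of capacitor_1, capacitor_2, transformer, relay in the frame of tray below 0.009 m and angle between each of capacitor_1, capacitor_2, transformer, relay's own z axis and vertical below 0.1 rad and x of capacitor_2 in the frame of tray between -0.016 and 0.016 m and y of capacitor_2 in the frame of tray between -0.105 and 0.105 m and x of transformer in the frame of tray between -0.016 and 0.016 m and y of transformer in the frame of tray between -0.105 and 0.105 m and x of relay in the frame of tray between -0.016 and 0.016 m and y of relay in the frame of tray between -0.105 and 0.105 m); the robot touches nothing.
It fails at once if a bystander is moved more than 40 mm (distance of any of flux_bottle, screw_jar, screwdriver, brush, multimeter from where it was at the start of the episode above 0.04 m).
Of narrow_reel_1, narrow_reel_2, wide_reel_1, wide_reel_2 only 3 to 4 are there at a start; the rules pass over those that are not, and their reading is None.
Of capacitor_1, capacitor_2, transformer, relay only 3 to 4 are there at a start; the rules pass over those that are not, and their reading is None.
At some moment in a run one of capacitor_1, capacitor_2, transformer, relay may be knocked a few centimetres aside while the robot is not near it.
It also fails if it takes over 210 s, if anything falls off the work surface, if the arm or the gripper's body presses on something with over 40 N, if the wrist force passes 120 N, or if a joint passes its speed limit or range.

## Robot

A 7-joint arm with a two-finger parallel gripper is mounted at the origin on the work surface. World frame = base frame: x ahead of the robot, y to its left, z up, the work surface at z = 0. Lengths are in mm, angles in rad, forces in N, time in s.
With the tool pointing down it reaches from about 425 to 975 mm from the base axis. Payload 16.7 kg.
Tool frame: the origin (TCP) lies midway between the tips of the shut fingers; the grasp point (between the pads) lies 19 mm behind it; z points along the fingers, y is the line along which they close (so a half turn about z gives the same grasp; the last joint's range is limited). The gripper opens to 85 mm and grips with 20 to 120 N. Pads are 22 mm wide; open, the fingers measure 114 mm over their backs; the gripper's body (76 mm by 85 mm) begins 54 mm behind the grasp point. The pads swing forward as they close: fully open they stand 13 mm farther back than shut.
Start: joints at [1.107, 0.426, 0.074, 1.606, -0.034, 1.111, -0.067], TCP at [208.966, -641.802, 231.302] pointing down, gripper open.
Joint ranges: [-2.85, 2.85], [-0.5, 2.14], [-1.23, 1.37], [0.21, 2.46], [-1.02, 4.16], [0.16, 2.05], [-2.73, 2.73]. Speed limits (rad/s): [1.89, 1.89, 2.39, 2.39, 3.01, 3.01, 3.01].

## Interface

Orientations are given as a unit quaternion [w, x, y, z].
In Python, from station import * gives the robot as it stands.
- The arm moves only by the tool jog_arm, never from a script. Its argument "targets" is a list of rows, each a list of 3 entries, a list of its own where there are three numbers: the turn, a rotation vector about the tool's x, y, z in rad, then the shift along the tool's x, y, z in mm, then the finger opening in mm, from 0 to 85.4. In form: [[[ax, ay, az], [x, y, z], claw], ...]. A call has 1 to 10 rows; each row shifts and turns the commanded pose from where the row before left it, along the tool's axes as they then stand; what a row does not reach is not made up. A row lasts 1/8 s, in which the tool goes at most 62.5 mm and 10.7 degrees, less where a joint would pass 70% of its speed; a pose out of reach is approached as far as the arm can. A call with a gripper value outside its range is refused whole. The fingers move at their own pace and stop on an object; "squeeze" is the grip in N (left out, the last holds). Time passes only in rows, so rows that do not move let the fingers close. It gives the time, the measured TCP pose, the force, the opening and the grip force at its end, in the units of the state.
- state(): the state, without advancing time (a new reading comes with each control period).
- camera(name): name is "scene" or "top" or "wrist"; returns a dict with "frame" (400x640x3 uint8, red, green, blue), "z_map" (400x640 float32, mm along the optical axis (not along the pixel's ray), 0 where there is no reading), "mtx" (3x3 intrinsics, pixels), "R" (3x3) and "t" (3): a world point X has camera coordinates R X + t. Camera axes: x right, y down, z forward; pixel columns grow to the right and rows downward; lengths in mm; the calibration is good to about 2 mm. A picture is of the moment at which its call begins.
- sign_off(): hands the job in; it is judged then, once.
The state is a dict: "time": time; "joints": joint angles; "joint_velocities": joint speeds; "joint_torque": joint torques, N m; "ee_pos": TCP position; "eef_rot": TCP orientation; "wrist_force": force on the tool from outside, world axes, zero at the start; "ft_torque": the same for the moment, N m; "width": opening from 0.0 (shut) to 1.0 (fully open); "gripper_force": force on a finger pad.
Only numpy, scipy, OpenCV 4.12 (cv2) and the standard library are available. Lean on these libraries where they do the work, as an engineer would, in place of code of your own. Each camera call takes 0.05 s, during which the arm holds its last target. There are 200 camera calls.

## Working session

There is one attempt and no reset: what is moved stays moved. The work goes in short steps, Python scripts to look and compute and a tool call to move; the robot and the scene stay as the last step left them, time stands still between calls to the robot, and variables do not carry over. Pictures are saved under pics/ and viewed, at most 14 in all, crops included, and the job is handed in when it is done.

Besides the shell and the picture viewer there is one more tool, called after ">>>" as name(argument=value, ...), one argument or row to a line, values as JSON. jog_arm: Moves the arm, as the interface text tells. Its arguments: {"type":"object","properties":{"targets":{"type":"array","items":{"type":"array"}},"squeeze":{"type":"number"}},"required":["targets"]}

```bash
mkdir -p pics; ls; python3 - <<'E'
from station import *
import cv2,numpy as np
s=state();print(s)
for n in ["scene","top"]:
    c=camera(n);cv2.imwrite(f"pics/{n}0.png",c["frame"][:,:,::-1]);np.savez(f"{n}0.npz",**c)
    print(n,c["mtx"].round(1).tolist(),c["R"].round(4).tolist(),c["t"].round(1).tolist(),(c["z_map"]>0).mean())
E
```

```text
pics
{'time': 0.0, 'joints': array([ 1.10648166,  0.42672174,  0.07384574,  1.60662256, -0.03410778,
        1.11078812, -0.06711272]), 'joint_velocities': array([ 7.82498183e-04, -9.35730301e-04, -1.11932810e-03, -9.53030620e-04,
        9.57884049e-04,  2.68904805e-04, -1.49428550e-05]), 'joint_torque': array([-1.17098516e-03, -9.49839306e+01,  3.75920713e+00, -4.63524199e+01,
        1.90815178e-02,  1.01583209e-02, -3.08092615e-05]), 'ee_pos': array([ 208.85664986, -641.4417188 ,  230.61042096]), 'eef_rot': array([-6.24278445e-04,  9.87640240e-01,  1.56736549e-01, -1.42167703e-04]), 'wrist_force': array([-0.33189141, -0.4824794 , -0.63475899]), 'ft_torque': array([ 0.01578882,  0.01762378, -0.03960571]), 'gripper_force': 0.0, 'width': 1.0007272944366712}
scene [[372.9, 0.0, 320.8], [0.0, 372.9, 197.8], [0.0, 0.0, 1.0]] [[0.7449, 0.6672, 0.0029], [0.5224, -0.5805, -0.6246], [-0.415, 0.4667, -0.781]] [-412.7, -208.2, 1305.9] 0.9961015625
top [[432.0, 0.0, 320.7], [0.0, 432.0, 196.9], [0.0, 0.0, 1.0]] [[-0.0163, -0.9993, -0.0322], [-0.9976, 0.0185, -0.0673], [0.0679, 0.031, -0.9972]] [38.7, 549.6, 1227.8] 0.99603515625
```

View pics/scene0.png

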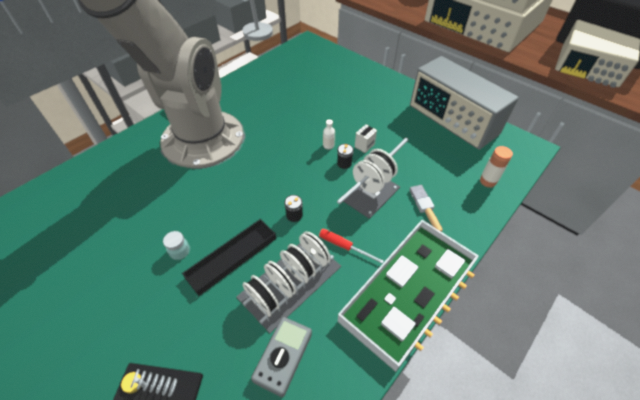

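View pics/top0.png

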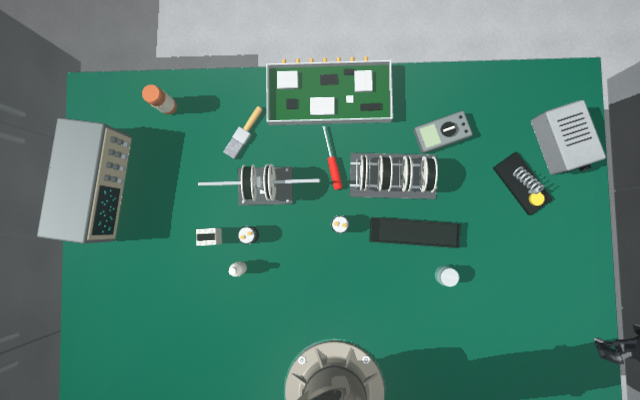

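The scene shows the rack with four reels around (290,270), the stand at (375,180), and the tray at (230,257). There are two capacitors at (293,208) and (345,155), and a relay at (365,138). In the top view the capacitors are at (340,224) and (247,235), and the relay is at (208,237). I'll zoom in on the rack and stand and compute heights.

```bash
cat > h.py <<'E'
import numpy as np,cv2
def pts(c):
    K=c["mtx"];v,u=np.mgrid[0:400,0:640];z=c["z_map"].astype(float)
    P=np.stack([(u-K[0,2])/K[0,0]*z,(v-K[1,2])/K[1,1]*z,z],-1)-c["t"]
    W=P@c["R"]; W[z==0]=np.nan   # R^T p
    return W
def proj(c,X):
    p=c["R"]@np.asarray(X,float)+c["t"];q=c["mtx"]@p;return q[:2]/q[2]
E
python3 - <<'E'
from h import *
c=dict(np.load("top0.npz"));W=pts(c)
im=c["frame"][:,:,::-1]
a=cv2.resize(im[140:290,190:470],(784,420),interpolation=cv2.INTER_CUBIC);cv2.imwrite("pics/topcrop.png",a)
s=dict(np.load("scene0.npz"));a=cv2.resize(s["frame"][120:340,170:420,::-1],(680,598),interpolation=cv2.INTER_CUBIC);cv2.imwrite("pics/scenecrop.png",a)
Z=W[...,2]; print("table",np.nanmedian(Z[300:330,100:200]))
def rep(n,u0,u1,v0,v1,lo,hi):
    m=np.zeros_like(Z,bool);m[v0:v1,u0:u1]=1;m&=(Z>lo)&(Z<hi)
    p=W[m];r=cv2.minAreaRect(p[:,:2].astype(np.float32));print(n,m.sum(),"z",np.percentile(p[:,2],[5,50,95]).round(),"rect",np.round(r[0],1),np.round(r[1],1),round(r[2],1))
rep("cap a",325,357,210,240,55,80);rep("cap b",236,259,224,247,55,80);rep("relay",195,224,225,250,55,80)
rep("tray",365,465,212,252,15,40);rep("jar",435,465,262,290,40,80);rep("bottle",225,250,258,280,30,120)
rep("rack reels",350,440,150,197,95,120)
rep("spL",198,238,175,190,95,130);rep("spR",295,322,175,190,95,130);rep("base",236,295,163,206,4,14)
for v in (178,): print([(u,*W[v,u].round().astype(int)) for u in range(236,300,2)])
for v in (176,): print([(u,*W[v,u].round().astype(int)) for u in range(348,442,2)])
E
```

```text
table 0.3017651920718058
cap a 256 z [63. 67. 72.] rect [472.4 -23.1] [47.2 47. ] 89.3
cap b 262 z [62. 67. 72.] rect [446.2 237.3] [49.2 47.5] 87.5
relay 336 z [61. 66. 71.] rect [443.7 350.7] [56.  44.6] 89.2
tray 366 z [20. 28. 32.] rect [ 445.7 -236.1] [253.  70.] 85.0
jar 289 z [52. 62. 66.] rect [ 323.4 -318.6] [49.1 47.2] 88.0
bottle 182 z [ 39.  72. 107.] rect [353.4 264.9] [37.6 31.8] 25.2
rack reels 569 z [ 96. 100. 107.] rect [ 611.4 -184.5] [202.1  62. ] 87.8
spL 147 z [109. 115. 120.] rect [587.7 303.1] [105.9   9.1] 89.4
spR 89 z [112. 116. 120.] rect [590.   62.2] [ 9.3 64.7] 1.6
base 986 z [ 5.  8. 12.] rect [592.4 191.8] [169.2 124.4] 89.0
[(236, np.int64(612), np.int64(280), np.int64(0)), (238, np.int64(611), np.int64(271), np.int64(12)), (240, np.int64(611), np.int64(266), np.int64(7)), (242, np.int64(595), np.int64(230), np.int64(145)), (244, np.int64(595), np.int64(225), np.int64(147)), (246, np.int64(595), np.int64(220), np.int64(146)), (248, np.int64(595), np.int64(215), np.int64(144)), (250, np.int64(595), np.int64(210), np.int64(143)), (252, np.int64(596), np
[... 2924 characters left out ...]
64(-243), np.int64(4)), (416, np.int64(607), np.int64(-248), np.int64(7)), (418, np.int64(607), np.int64(-255), np.int64(4)), (420, np.int64(602), np.int64(-251), np.int64(50)), (422, np.int64(602), np.int64(-257), np.int64(48)), (424, np.int64(598), np.int64(-256), np.int64(83)), (426, np.int64(595), np.int64(-256), np.int64(105)), (428, np.int64(596), np.int64(-263), np.int64(99)), (430, np.int64(596), np.int64(-268), np.int64(99)), (432, np.int64(595), np.int64(-273), np.int64(101)), (434, np.int64(595), np.int64(-279), np.int64(100)), (436, np.int64(594), np.int64(-283), np.int64(106)), (438, np.int64(606), np.int64(-314), np.int64(-1)), (440, np.int64(606), np.int64(-319), np.int64(1))]
```

View pics/topcrop.png

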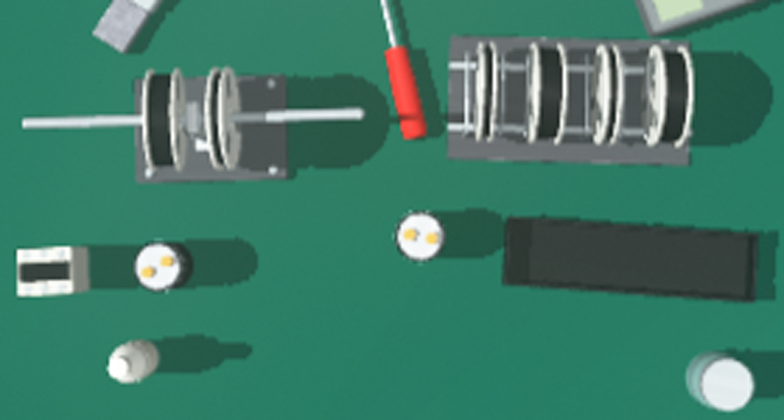

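View pics/scenecrop.png

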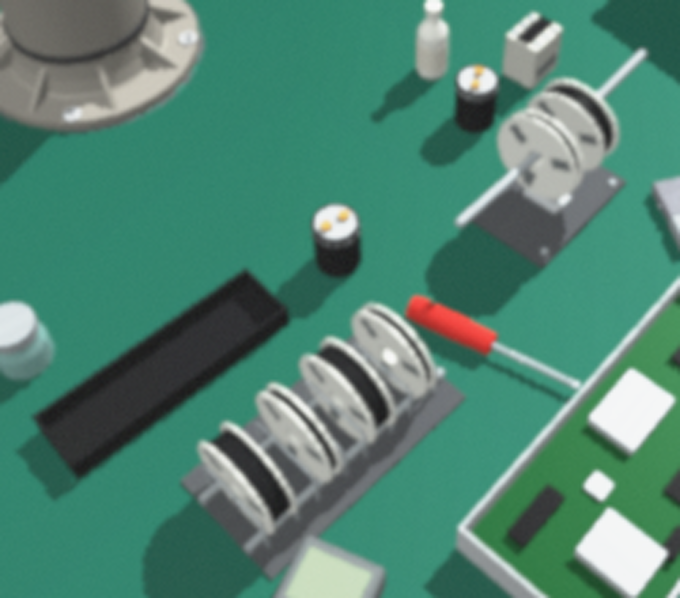

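The top crop shows, left to right on the stand, the wide reel (160,118) on the +y spindle and the narrow reel (222,118) on the −y spindle. The rack holds narrow, wide, narrow, wide at (487,90), (547,90), (607,85) and (668,95). The scene crop confirms this: there are 2 capacitors and a relay, and no transformer. I'll start with the parts.

>>> jog_arm(
  targets=[
    [[0,0,0.157],[0,0,0],80],
    [[0,0,0.158],[0,0,0],80],
    [[0,0,0],[30,-43,0],80],
    [[0,0,0],[30,-43,0],80],
    [[0,0,0],[30,-43,0],80],
    [[0,0,0],[30,-43,0],80],
    [[0,0,0],[30,-43,0],80],
    [[0,0,0],[30,-43,0],80],
    [[0,0,0],[30,-43,0],80],
    [[0,0,0],[31,-41,0],80],
  ],
)

```text
time: 1.35
ee_pos: [450.7, -298.2, 231.3]
eef_rot: [-0.0, 1.0, -0.0, -0.0]
wrist_force: [0.6, 0.4, 0.5]
width: 0.937
gripper_force: 0.0
```

>>> jog_arm(
  targets=[
    [[0,0,0],[4,-46,0],80],
    [[0,0,0],[4,-46,0],80],
    [[0,0,0],[4,-46,0],80],
    [[0,0,0],[4,-46,0],80],
    [[0,0,0],[3,-46,0],80],
    [[0,0,0],[3,-47,0],80],
    [[0,0,0],[0,0,0],80],
    [[0,0,0],[0,0,0],80],
  ],
)

```text
time: 2.35
ee_pos: [471.9, -23.3, 231.2]
eef_rot: [0.0, 1.0, -0.0, -0.0]
wrist_force: [-0.3, -0.8, -0.8]
width: 0.936
gripper_force: 0.0
```

```bash
cat >> h.py <<'E'
from scipy.spatial.transform import Rotation as Ro
def pose(s):
    q=s["eef_rot"];R=Ro.from_quat([q[1],q[2],q[3],q[0]]).as_matrix()
    return np.round(s["ee_pos"],1),R
def show(s):
    p,R=pose(s);print("t",round(s["time"],2),"tcp",p,"yaw",round(np.arctan2(R[1,0],R[0,0]),4),"tz",R[:,2].round(3),"w",round(s["width"],2),"gf",round(s["gripper_force"],1),"F",s["wrist_force"].round(1))
E
python3 - <<'E'
from station import *
from h import *
s=state();show(s);print(s["joints"].round(2))
c=camera("wrist");np.savez("w1.npz",**c);cv2.imwrite("pics/w1.png",c["frame"][:,:,::-1])
W=pts(c);Z=W[...,2]
m=(Z>60)&(Z<80)&(np.abs(W[...,0]-472)<45)&(np.abs(W[...,1]+23)<45)
p=W[m];print(m.sum(),p.min(0).round(1) if m.any() else 0,p.max(0).round(1) if m.any() else 0,cv2.minAreaRect(p[:,:2].astype(np.float32)) if m.any() else 0)
E
```

```text
t 2.35 tcp [471.9 -23.3 231.2] yaw -0.0002 tz [-0. -0. -1.] w 0.94 gf 0.0 F [-0.3 -0.8 -0.8]
[ 0.18  0.11 -0.28  2.03  0.04  1.01 -1.69]
1919 [446.6 -48.6  60.1] [495.3   1.1  73.9] ((471.2530822753906, -23.53228759765625), (48.771270751953125, 49.240692138671875), 36.7573127746582)
```

>>> jog_arm(
  targets=[
    [[0,0,0],[0,0,45],80],
    [[0,0,0],[0,0,45],80],
    [[0,0,0],[0,0,45],80],
    [[0,0,0],[0,0,45],80],
    [[0,0,0],[0,0,25],80],
    [[0,0,0],[0,0,0],40],
    [[0,0,0],[0,0,0],40],
    [[0,0,0],[0,0,0],40],
    [[0,0,0],[0,0,0],40],
    [[0,0,0],[0,0,0],40],
  ],
  squeeze=50,
)

```text
time: 3.65
ee_pos: [472.7, -23.1, 27.1]
eef_rot: [0.0, 1.0, -0.0, 0.001]
wrist_force: [-2.0, -1.9, 8.8]
width: 0.576
gripper_force: 52.4
```

>>> jog_arm(
  targets=[
    [[0,0,0],[0,0,0],40],
    [[0,0,0],[0,0,-20],40],
    [[0,0,0],[0,0,-40],40],
    [[0,0,0],[0,0,-40],40],
    [[0,0,0],[-5,48,0],40],
    [[0,0,0],[-6,48,0],40],
    [[0,0,0],[-6,48,0],40],
    [[0,0,0],[-5,48,0],40],
    [[0,0,0],[-6,48,0],40],
    [[0,0,0],[-5,48,0],40],
  ],
)

```text
time: 4.9
ee_pos: [438.6, -312.4, 126.6]
eef_rot: [0.0, 1.0, -0.0, 0.0]
wrist_force: [1.3, 0.4, -1.7]
width: 0.578
gripper_force: 52.3
```

>>> jog_arm(
  targets=[
    [[0,0,0.087],[0,0,0],40],
    [[0,0,0],[0,0,0],40],
    [[0,0,0],[0,0,0],40],
  ],
)

```text
time: 5.28
ee_pos: [439.3, -310.1, 126.4]
eef_rot: [-0.0, 0.999, -0.042, 0.0]
wrist_force: [-0.1, 0.8, -1.7]
width: 0.574
gripper_force: 52.6
```

```bash
python3 - <<'E'
from station import *
from h import *
s=state();show(s)
c=camera("wrist");np.savez("w2.npz",**c);cv2.imwrite("pics/w2.png",c["frame"][:,:,::-1])
E
```

```text
t 5.28 tcp [ 439.3 -310.1  126.4] yaw -0.0842 tz [ 0.  0. -1.] w 0.57 gf 52.6 F [-0.1  0.8 -1.7]
```

View pics/w2.png

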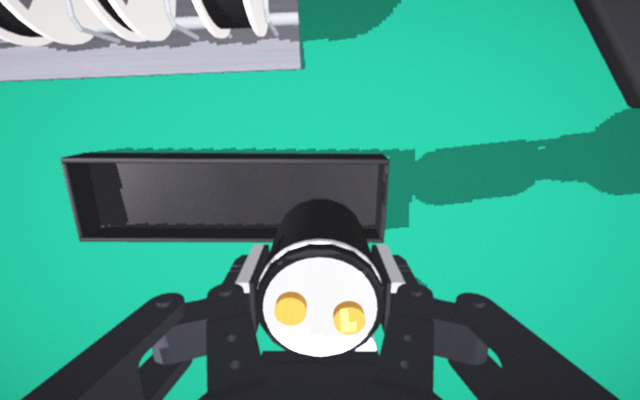

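The wrist view shows the capacitor held upright, with terminals at (291,307) and (349,318). The tray is aligned behind it, with corners at (65,158) and (388,157).

>>> jog_arm(
  targets=[
    [[0,0,0],[0,0,35],40],
    [[0,0,0],[0,0,35],40],
    [[0,0,0],[0,0,20],40],
    [[0,0,0],[0,0,5],40],
    [[0,0,0],[0,0,0],40],
    [[0,0,0],[0,0,0],60],
    [[0,0,0],[0,0,0],62],
    [[0,0,0],[0,0,0],62],
    [[0,0,0],[0,0,-15],62],
    [[0,0,0],[0,0,-40],62],
  ],
)

```text
time: 6.58
ee_pos: [438.2, -310.3, 86.5]
eef_rot: [-0.001, 0.999, -0.044, -0.001]
wrist_force: [0.4, -0.6, -0.1]
width: 0.728
gripper_force: 0.0
```

>>> jog_arm(
  targets=[
    [[0,0,0],[0,0,-45],80],
    [[0,0,0],[0,0,-45],80],
    [[0,0,-0.087],[0,0,-45],80],
    [[0,0,0],[0,-50,0],80],
    [[0,0,0],[0,-50,0],80],
    [[0,0,0],[0,-50,0],80],
    [[0,0,0],[0,-50,0],80],
    [[0,0,0],[0,-50,0],80],
    [[0,0,0],[0,-50,0],80],
    [[0,0,0],[0,-50,0],80],
  ],
)

```text
time: 7.82
ee_pos: [438.9, 40.6, 222.5]
eef_rot: [0.0, 1.0, -0.0, 0.001]
wrist_force: [1.2, 0.3, 0.5]
width: 0.935
gripper_force: 0.0
```

>>> jog_arm(
  targets=[
    [[0,0,0],[0,-50,0],80],
    [[0,0,0],[0,-50,0],80],
    [[0,0,0],[0,-50,0],80],
    [[0,0,0],[7,-47,0],80],
    [[0,0,0],[0,0,0],80],
    [[0,0,0],[0,0,0],80],
  ],
)

```text
time: 8.57
ee_pos: [446.1, 235.6, 221.8]
eef_rot: [0.0, 1.0, -0.0, 0.0]
wrist_force: [0.1, -0.2, -0.0]
width: 0.934
gripper_force: 0.0
```

```bash
cat >> h.py <<'E'
def blob(W,x,y,r,lo,hi,n=""):
    Z=W[...,2];m=(Z>lo)&(Z<hi)&(np.abs(W[...,0]-x)<r)&(np.abs(W[...,1]-y)<r)
    if m.sum()<10: print(n,"none");return
    p=W[m];r=cv2.minAreaRect(p[:,:2].astype(np.float32))
    print(n,m.sum(),"z",np.percentile(p[:,2],[5,50,95]).round(),np.round(r[0],1),np.round(r[1],1),round(r[2],1))
E
python3 - <<'E'
from station import *
from h import *
s=state();show(s)
c=camera("wrist");W=pts(c);np.savez("w3.npz",**c);cv2.imwrite("pics/w3.png",c["frame"][:,:,::-1])
blob(W,446,237,40,55,80,"capb");blob(W,444,351,45,55,80,"relay")
c=camera("top");W=pts(c);blob(W,439,-311,45,55,85,"cap a tray");blob(W,444,351,45,55,80,"relay top")
E
```

```text
t 8.57 tcp [446.1 235.6 221.8] yaw -0.0001 tz [ 0.    -0.001 -1.   ] w 0.93 gf 0.0 F [ 0.1 -0.2 -0. ]
capb 2053 z [65. 67. 72.] [446.  237.2] [49.5 49.2] 77.4
relay 2762 z [61. 66. 69.] [442.3 350.3] [46.5 56.2] 1.8
cap a tray 278 z [66. 71. 77.] [ 439.8 -308.4] [48.6 48.6] 13.2
relay top none
```

>>> jog_arm(
  targets=[
    [[0,0,0],[0,-1.5,45],80],
    [[0,0,0],[0,0,45],80],
    [[0,0,0],[0,0,45],80],
    [[0,0,0],[0,0,45],80],
    [[0,0,0],[0,0,15],80],
    [[0,0,0],[0,0,0],40],
    [[0,0,0],[0,0,0],40],
    [[0,0,0],[0,0,0],40],
    [[0,0,0],[0,0,0],40],
    [[0,0,0],[0,0,0],40],
  ],
  squeeze=50,
)

```text
time: 9.93
ee_pos: [447.2, 238.0, 28.0]
eef_rot: [-0.0, 1.0, -0.0, 0.001]
wrist_force: [-0.5, -2.3, 9.9]
width: 0.57
gripper_force: 52.4
```

>>> jog_arm(
  targets=[
    [[0,0,0],[0,0,-20],40],
    [[0,0,0],[0,0,-40],40],
    [[0,0,0],[0,0,-40],40],
    [[0,0,0],[0,43,0],40],
    [[0,0,0],[0,43,0],40],
    [[0,0,0],[0,43,0],40],
    [[0,0,0],[0,43,0],40],
    [[0,0,0],[0,43,0],40],
    [[0,0,0],[0,43,0],40],
    [[0,0,0],[0,43,0],40],
  ],
)

```text
time: 11.18
ee_pos: [446.3, -64.9, 127.4]
eef_rot: [0.0, 1.0, -0.0, 0.001]
wrist_force: [1.1, -0.2, -1.5]
width: 0.57
gripper_force: 52.4
```

>>> jog_arm(
  targets=[
    [[0,0,0],[0,43,0],40],
    [[0,0,0],[0,43,0],40],
    [[0,0,0],[0,43,0],40],
    [[0,0,0],[0,43,0],40],
    [[0,0,0.087],[0,0,0],40],
    [[0,0,0],[0,0,35],40],
    [[0,0,0],[0,0,35],40],
    [[0,0,0],[0,0,15],40],
    [[0,0,0],[0,0,0],40],
    [[0,0,0],[0,0,0],40],
  ],
)

```text
time: 12.42
ee_pos: [446.8, -235.6, 42.6]
eef_rot: [0.0, 0.999, -0.044, 0.001]
wrist_force: [-1.2, 0.8, -1.7]
width: 0.572
gripper_force: 52.6
```

```bash
python3 - <<'E'
from station import *
from h import *
s=state();show(s)
c=camera("scene");cv2.imwrite("pics/s2.png",cv2.resize(c["frame"][140:340,120:400,::-1],(784,560)))
c=camera("top");W=pts(c);blob(W,439,-311,45,55,85,"cap a tray");blob(W,444,351,45,55,80,"relay top");blob(W,446,-236,145,15,34,"tray")
E
```

```text
t 12.43 tcp [ 446.8 -235.6   42.6] yaw -0.0873 tz [ 0.001 -0.001 -1.   ] w 0.57 gf 52.6 F [-1.2  0.8 -1.7]
cap a tray none
relay top 344 z [60. 65. 71.] [443.7 350.7] [56.7 44.7] 89.5
tray 241 z [16. 27. 32.] [ 501.5 -195.7] [200.6 174.2] 84.9
```

View pics/s2.png

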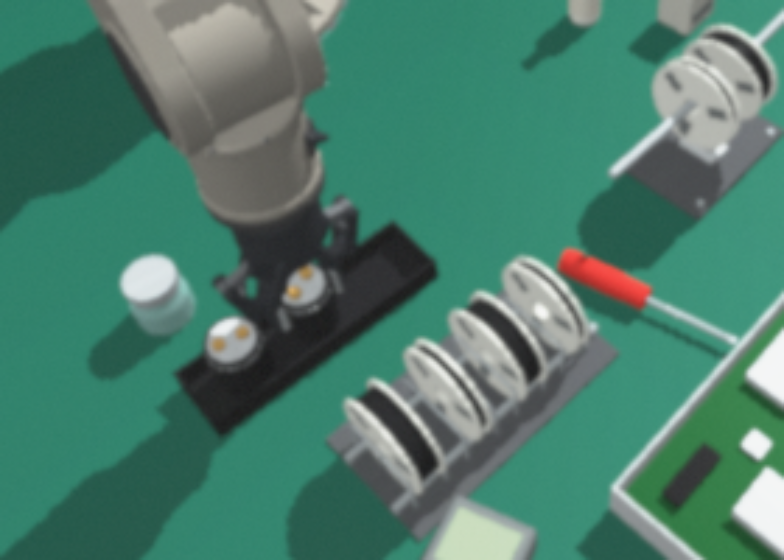

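The scene view shows capacitor a standing in the tray at (233,345). Capacitor b is held over the tray middle at (305,285).

>>> jog_arm(
  targets=[
    [[0,0,0],[0,0,6],40],
    [[0,0,0],[0,0,4],40],
    [[0,0,0],[0,0,0],40],
    [[0,0,0],[0,0,0],60],
    [[0,0,0],[0,0,0],62],
    [[0,0,0],[0,0,0],62],
    [[0,0,0],[0,0,-15],62],
    [[0,0,0],[0,0,-45],62],
    [[0,0,0],[0,0,-45],80],
    [[0,0,-0.087],[0,0,-45],80],
  ],
)

```text
time: 13.78
ee_pos: [445.9, -235.1, 183.9]
eef_rot: [0.0, 1.0, 0.001, 0.0]
wrist_force: [-0.4, -0.9, -0.7]
width: 0.94
gripper_force: 0.0
```

>>> jog_arm(
  targets=[
    [[0,0,0],[0,-56,-35],80],
    [[0,0,0],[0,-56,0],80],
    [[0,0,0],[0,-56,0],80],
    [[0,0,0],[0,-56,0],80],
    [[0,0,0],[0,-56,0],80],
    [[0,0,0],[0,-56,0],80],
    [[0,0,0],[0,-56,0],80],
    [[0,0,0],[0,-56,0],80],
    [[0,0,0],[0,-56,0],80],
    [[0,0,0],[-3,-56,0],80],
  ],
)

```text
time: 15.02
ee_pos: [443.1, 323.2, 215.6]
eef_rot: [0.0, 1.0, -0.0, 0.001]
wrist_force: [0.9, -0.0, -0.2]
width: 0.937
gripper_force: 0.0
```

>>> jog_arm(
  targets=[
    [[0,0,0],[0,-26,0],80],
    [[0,0,0],[0,0,0],80],
    [[0,0,0],[0,0,0],80],
  ],
)

```text
time: 15.4
ee_pos: [443.3, 346.8, 214.9]
eef_rot: [0.0, 1.0, -0.0, 0.0]
wrist_force: [-0.2, -0.0, 0.0]
width: 0.937
gripper_force: 0.0
```

```bash
python3 - <<'E'
from station import *
from h import *
s=state();show(s);print(s["joints"].round(2))
c=camera("wrist");W=pts(c)
blob(W,444,351,45,55,80,"relay")
c=camera("top");W=pts(c);blob(W,439,-311,45,55,85,"cap a tray");blob(W,446,-236,42,55,85,"cap b tray");blob(W,446,-236,145,15,34,"tray")
E
```

```text
t 15.4 tcp [443.3 346.8 214.9] yaw -0.0007 tz [ 0.    -0.001 -1.   ] w 0.94 gf 0.0 F [-0.2 -0.   0. ]
[-0.17  0.34 -0.74  1.84  0.27  1.06 -2.59]
relay 1660 z [62. 66. 70.] [418.  375.3] [38.  41.4] 0.1
cap a tray 277 z [64. 71. 76.] [ 439.4 -308. ] [48.2 48.7] 16.0
cap b tray 273 z [66. 71. 76.] [ 445.6 -232.9] [47.3 49.3] 89.4
tray 534 z [16. 27. 32.] [ 445.2 -233.3] [262.8 286.9] 89.9
```

```bash
python3 - <<'E'
from station import *
from h import *
c=camera("wrist");W=pts(c);cv2.imwrite("pics/w4.png",c["frame"][:,:,::-1])
blob(W,420,385,75,55,80,"relay")
E
```

```text
relay 2628 z [63. 66. 70.] [412.8 382.5] [46.7 56.1] 1.6
```

View pics/w4.png

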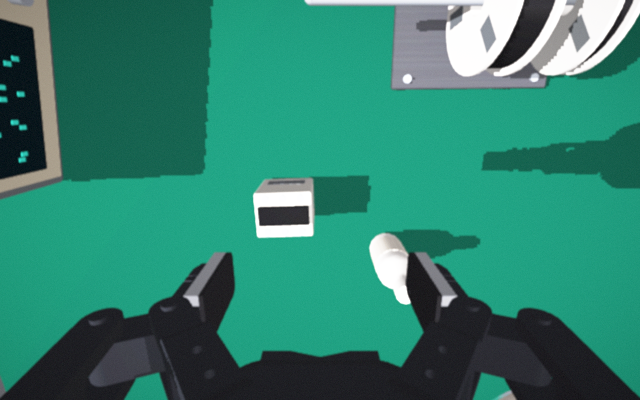

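>>> jog_arm(
  targets=[
    [[0,0,-0.18],[0,0,0],80],
    [[0,0,-0.18],[0,0,0],80],
    [[0,0,-0.18],[0,0,0],80],
    [[0,0,-0.18],[0,0,0],80],
    [[0,0,-0.18],[0,0,0],80],
    [[0,0,-0.18],[0,0,0],80],
    [[0,0,-0.18],[0,0,0],80],
    [[0,0,-0.18],[0,0,0],80],
    [[0,0,-0.18],[0,0,0],80],
    [[0,0,-0.18],[0,0,0],80],
  ],
)

```text
time: 16.8
ee_pos: [443.6, 346.6, 214.6]
eef_rot: [0.0, 0.62, 0.785, -0.0]
wrist_force: [-0.5, -0.1, 0.3]
width: 0.935
gripper_force: 0.0
```

>>> jog_arm(
  targets=[
    [[0,0,-0.18],[0,0,0],80],
    [[0,0,-0.18],[0,0,0],80],
    [[0,0,-0.18],[0,0,0],80],
    [[0,0,-0.18],[0,0,0],80],
    [[0,0,-0.18],[0,0,0],80],
    [[0,0,-0.18],[0,0,0],80],
    [[0,0,-0.18],[0,0,0],80],
    [[0,0,-0.0816],[0,0,0],80],
    [[0,0,0],[0,0,0],80],
  ],
)

```text
time: 17.92
ee_pos: [443.6, 346.8, 214.6]
eef_rot: [0.0, 0.001, 1.0, -0.0]
wrist_force: [0.3, 0.0, 0.8]
width: 0.935
gripper_force: 0.0
```

```bash
python3 - <<'E'
from station import *
from h import *
s=state();show(s);print(s["joints"].round(2))
c=camera("wrist");W=pts(c);np.savez("w5.npz",**c)
blob(W,420,385,75,55,80,"relay")
E
```

```text
t 17.93 tcp [443.6 346.8 214.6] yaw 3.1398 tz [ 0.    -0.001 -1.   ] w 0.94 gf 0.0 F [0.3 0.  0.8]
[ 0.14  0.52 -1.2   1.83  0.53  1.17  0.33]
relay 3012 z [64. 66. 70.] [413.6 382. ] [46.2 56.1] 1.8
```

The wrist view shows the relay was knocked to (285,213), upright, about (413,382) mm. The bottle at (390,262) is clear of it. Grasping now.

>>> jog_arm(
  targets=[
    [[0,0,-0.03],[0,0,0],80],
    [[0,0,0],[30,35,10],80],
    [[0,0,0],[0,0,40],80],
    [[0,0,0],[0,0,45],80],
    [[0,0,0],[0,0,45],80],
    [[0,0,0],[0,0,30],80],
    [[0,0,0],[0,0,18],80],
    [[0,0,0],[0,0,0],80],
  ],
)

```text
time: 18.98
ee_pos: [411.9, 381.6, 26.0]
eef_rot: [-0.001, -0.015, 1.0, -0.0]
wrist_force: [-0.7, 0.0, 0.3]
width: 0.94
gripper_force: 0.0
```

>>> jog_arm(
  targets=[
    [[0,0,0],[0,0,0],45],
    [[0,0,0],[0,0,0],45],
    [[0,0,0],[0,0,0],45],
    [[0,0,0],[0,0,0],45],
    [[0,0,0],[0,0,0],45],
    [[0,0,0],[0,0,-20],45],
    [[0,0,0],[0,0,-40],45],
    [[0,0,0],[0,0,-40],45],
    [[0,0,0],[0,0,0],45],
  ],
)

```text
time: 20.1
ee_pos: [413.2, 383.0, 130.5]
eef_rot: [0.002, -0.015, 1.0, 0.002]
wrist_force: [-0.7, 0.7, -3.0]
width: 0.651
gripper_force: 54.2
```

```bash
python3 - <<'E'
from station import *
from h import *
s=state();show(s);print(s["joints"].round(2))
E
```

```text
t 20.1 tcp [413.2 383.  130.5] yaw -3.1121 tz [ 0.004  0.003 -1.   ] w 0.65 gf 54.2 F [-0.7  0.7 -3. ]
[-0.02  0.61 -1.11  1.91  0.64  1.03  0.19]
```

>>> jog_arm(
  targets=[
    [[0,0,0.03],[0,0,-10],45],
    [[0,0,0],[-20,-30,0],45],
    [[0,0,0],[-19,-40,0],45],
    [[0,0,0],[0,-48,0],45],
    [[0,0,0],[0,-48,0],45],
    [[0,0,0],[0,-48,0],45],
    [[0,0,0],[0,-48,0],45],
    [[0,0,0],[0,-48,0],45],
    [[0,0,0],[0,-48,0],45],
    [[0,0,0],[0,-48,0],45],
  ],
)

```text
time: 21.35
ee_pos: [450.6, -25.9, 136.5]
eef_rot: [-0.0, 0.001, 1.0, -0.0]
wrist_force: [0.9, -0.1, -2.1]
width: 0.648
gripper_force: 54.1
```

>>> jog_arm(
  targets=[
    [[0,0,0],[0,-48,0],45],
    [[0,0,0],[0,-48,0],45],
    [[0,0,0],[0,-40,0],45],
    [[0,0,0.087],[0,0,0],45],
    [[0,0,0],[0,0,0],45],
    [[0,0,0],[0,0,35],45],
    [[0,0,0],[0,0,25],45],
    [[0,0,0],[0,0,20],45],
    [[0,0,0],[0,0,0],45],
  ],
)

```text
time: 22.48
ee_pos: [450.4, -159.1, 55.6]
eef_rot: [-0.001, 0.042, 0.999, 0.001]
wrist_force: [0.4, 0.5, -2.6]
width: 0.652
gripper_force: 54.1
```

```bash
python3 - <<'E'
from station import *
from h import *
s=state();show(s);print(s["joints"].round(2))
c=camera("scene");cv2.imwrite("pics/s3.png",cv2.resize(c["frame"][170:300,170:330,::-1],(640,520)))
E
```

```text
t 22.48 tcp [ 450.4 -159.1   55.6] yaw 3.0574 tz [-0.002  0.001 -1.   ] w 0.65 gf 54.1 F [ 0.4  0.5 -2.6]
[ 1.02  0.55 -0.99  2.14  0.66  0.8   1.1 ]
```

View pics/s3.png

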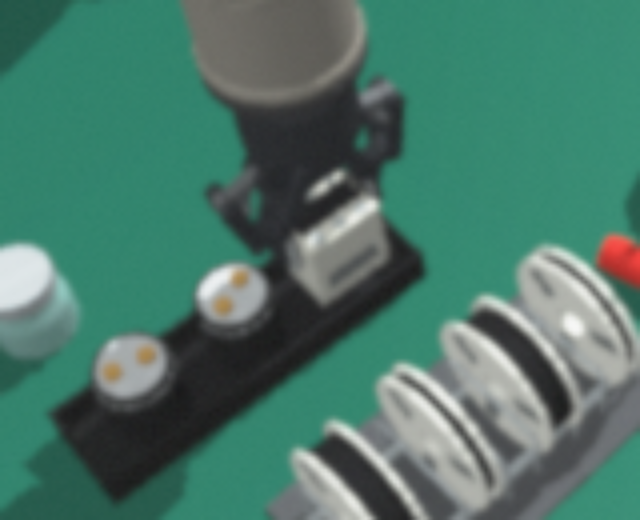

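The scene view shows both capacitors standing in the tray at (133,370) and (233,300), with the relay held over its place at (340,250).

>>> jog_arm(
  targets=[
    [[0,0,0],[0,0,15],45],
    [[0,0,0],[0,0,9],45],
    [[0,0,0],[0,0,0],45],
    [[0,0,0],[0,0,0],64],
    [[0,0,0],[0,0,0],68],
    [[0,0,0],[0,0,0],68],
    [[0,0,0],[0,0,-15],68],
    [[0,0,0],[0,0,-45],68],
    [[0,0,0],[0,0,-50],60],
    [[0,0,-0.087],[0,0,-50],50],
  ],
)

```text
time: 23.78
ee_pos: [450.9, -159.7, 194.8]
eef_rot: [0.0, -0.001, 1.0, 0.0]
wrist_force: [-0.2, -2.0, 1.3]
width: 0.585
gripper_force: 0.0
```

>>> jog_arm(
  targets=[
    [[0,0,0],[0,0,-50],50],
    [[0,0,0],[-40,-10,-20],50],
    [[0,0,0],[-50,0,0],50],
    [[0,0,0],[-50,0,0],50],
    [[0,0,0],[-40,0,0],50],
    [[0,0,0],[0,0,0],50],
    [[0,0,0],[0,0,0],50],
  ],
)

```text
time: 24.65
ee_pos: [630.6, -169.8, 263.0]
eef_rot: [-0.0, -0.0, 1.0, 0.0]
wrist_force: [0.3, -0.1, -0.2]
width: 0.588
gripper_force: 0.0
```

```bash
python3 - <<'E'
from station import *
from h import *
s=state();show(s);print(s["joints"].round(2))
c=camera("wrist");np.savez("w6.npz",**c);cv2.imwrite("pics/w6.png",c["frame"][:,:,::-1])
c=camera("top");W=pts(c)
blob(W,439,-309,42,55,85,"cap a tray");blob(W,446,-234,36,55,85,"cap b tray");blob(W,451,-160,42,55,85,"relay")
E
```

```text
t 24.65 tcp [ 630.6 -169.8  263. ] yaw -3.141 tz [-0.     0.001 -1.   ] w 0.59 gf 0.0 F [ 0.3 -0.1 -0.2]
[ 0.88  0.56 -1.04  1.58  0.49  1.29  1.35]
cap a tray 45 z [60. 70. 74.] [ 433.8 -289.5] [37.1  9.2] 17.2
cap b tray 276 z [65. 71. 77.] [ 445.7 -232.9] [49.3 47.4] 0.8
relay 347 z [65. 70. 75.] [ 452.9 -158.7] [55.5 46.1] 86.7
```

View pics/w6.png

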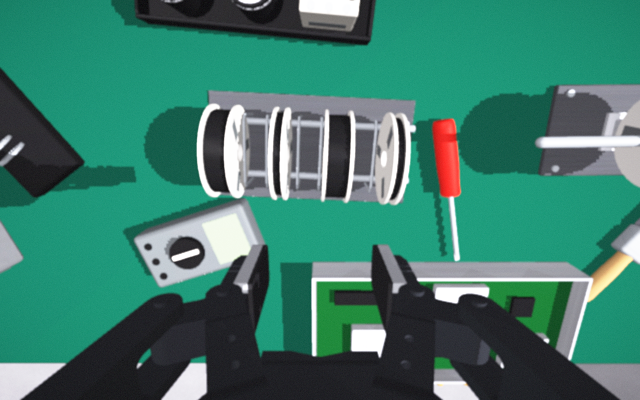

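The wrist view shows the rack from above with reels at columns about 221, 280, 340 and 390 (wide, narrow, wide, narrow), and the tray at the top with its parts. Measuring the rims and spindle now.

```bash
python3 - <<'E'
from h import *
for f in ("w6.npz","top0.npz"):
    c=dict(np.load(f));W=pts(c);Z=W[...,2]
    for y in (-93,-150,-211,-269):
        m=(Z>75)&(Z<112)&(np.abs(W[...,0]-597)<60)&(np.abs(W[...,1]-y)<28);p=W[m]
        top=p[p[:,2]>90]
        # circle centre in x from rim points: symmetric extents by height
        k=np.polyfit(top[:,0],top[:,1],1)
        print(f,y,m.sum(),"y",np.percentile(p[:,1],[3,50,97]).round(1),"x",np.percentile(top[:,0],[2,50,98]).round(1),"slope",k[0].round(3))
c=dict(np.load("top0.npz"));W=pts(c);Z=W[...,2]
m=(Z>98)&(Z<128)&(np.abs(W[...,0]-590)<14)&(((W[...,1]>240)&(W[...,1]<375))|((W[...,1]>10)&(W[...,1]<138)))
p=W[m];print(m.sum(),np.polyfit(p[:,1]-193,p[:,0],1),p[:,1].min(),p[:,1].max())
for s in (1,-1):
    q=p[(p[:,1]-193)*s>0];print(s,np.polyfit(abs(q[:,1]-193),q[:,2],1))
for n,x,y in(("hw",592,225),("hn",592,165)):
    m=(Z>135)&(Z<158)&(np.abs(W[...,0]-x)<40)&(np.abs(W[...,1]-y)<24);q=W[m];print(n,m.sum(),np.percentile(q[:,1],[3,50,97]).round(1),np.percentile(q[:,0],[2,50,98]).round(1),q[:,2].max().round())
E
```

```text
w6.npz -93 1631 y [-100.6  -93.4  -85.1] x [582.1 611.9 646.9] slope -0.044
w6.npz -150 2324 y [-166.1 -151.9 -138.6] x [581.2 609.1 641.3] slope -0.034
w6.npz -211 1403 y [-218.9 -211.3 -203.8] x [576.5 606.3 640.8] slope -0.043
w6.npz -269 2896 y [-285.3 -270.4 -256.7] x [574.8 603.6 636.2] slope -0.03
top0.npz -93 174 y [-97.4 -90.4 -83.1] x [583.5 612.9 645.8] slope -0.044
top0.npz -150 348 y [-163.9 -150.2 -135.8] x [582.7 611.5 642.7] slope -0.03
top0.npz -211 207 y [-217.4 -209.8 -201.8] x [577.6 608.3 642.1] slope -0.055
top0.npz -269 375 y [-284.  -268.8 -255.5] x [577.5 606.2 637.2] slope -0.022
306 [-1.05513601e-02  5.88406305e+02] 29.89062303504674 356.05301040083884
1 [5.92138109e-02 1.08516554e+02]
-1 [5.10363364e-02 1.09193608e+02]
hw 264 [205.8 219.8 232.6] [556.7 586.4 619.1] 155.0
hn 154 [159.8 167.1 174.6] [557.2 588.6 620.5] 154.0
```

>>> jog_arm(
  targets=[
    [[0,0,0],[9,38,0],40],
    [[0,0,0],[9.5,39,0],40],
    [[0,0,0.044],[0,0,0],40],
    [[0,0,0],[0,0,45],40],
    [[0,0,0],[0,0,45],40],
    [[0,0,0],[0,0,30],40],
    [[0,0,0],[0,0,30],40],
    [[0,0,0],[0,0,25],40],
    [[0,0,0],[0,0,11],40],
    [[0,0,0],[0,0,0],40],
  ],
)

```text
time: 26.0
ee_pos: [612.5, -93.3, 76.4]
eef_rot: [-0.0, 0.022, 1.0, 0.0]
wrist_force: [-0.5, 0.1, 0.5]
width: 0.467
gripper_force: 0.0
```

>>> jog_arm(
  targets=[
    [[0,0,0],[0,0,0],8],
    [[0,0,0],[0,0,0],8],
    [[0,0,0],[0,0,0],8],
    [[0,0,0],[0,0,0],8],
    [[0,0,0],[0,0,0],8],
  ],
  squeeze=60,
)

```text
time: 26.62
ee_pos: [613.2, -93.5, 77.5]
eef_rot: [0.001, 0.022, 1.0, -0.0]
wrist_force: [-0.2, -0.4, 7.2]
width: 0.153
gripper_force: 61.0
```

```bash
python3 - <<'E'
from station import *
from h import *
s=state();show(s)
E
```

```text
t 26.62 tcp [613.2 -93.5  77.5] yaw 3.0971 tz [ 0.001 -0.001 -1.   ] w 0.15 gf 61.0 F [-0.2 -0.4  7.2]
```

>>> jog_arm(
  targets=[
    [[0,0,0],[0,0,-15],8],
    [[0,0,0],[0,0,-25],8],
    [[0,0,0],[0,0,-30],8],
    [[0,0,0],[0,0,-10],8],
    [[0,0,-0.055],[0,0,0],8],
    [[0,0,0],[8,20,0],8],
    [[0,0,0],[8,35,0],8],
    [[0,0,0],[8,28,0],8],
    [[0,0,0],[1,10,0],8],
    [[0,0,0],[0,0,0],8],
  ],
)

```text
time: 27.88
ee_pos: [586.5, -0.0, 156.6]
eef_rot: [0.0, -0.006, 1.0, -0.0]
wrist_force: [-0.4, -1.1, -0.5]
width: 0.149
gripper_force: 59.8
```

```bash
python3 - <<'E'
from station import *
from h import *
s=state();show(s)
c=camera("wrist");np.savez("w7.npz",**c);cv2.imwrite("pics/w7.png",c["frame"][:,:,::-1])
W=pts(c);Z=W[...,2]
m=(Z>95)&(Z<128)&(np.abs(W[...,0]-590)<16)&(W[...,1]>18)&(W[...,1]<138);p=W[m]
print(m.sum());print(np.polyfit(p[:,1]-191,p[:,0],1),np.polyfit(p[:,1]-191,p[:,2],1),np.percentile(p[:,1],[1,99]))
E
```

```text
t 27.88 tcp [586.5  -0.  156.6] yaw -3.1299 tz [ 0. -0. -1.] w 0.15 gf 59.8 F [-0.4 -1.1 -0.5]
2707
[-9.84519130e-03  5.86628396e+02] [-5.16399129e-02  1.09543551e+02] [ 28.83276156 136.78529068]
```

View pics/w7.png

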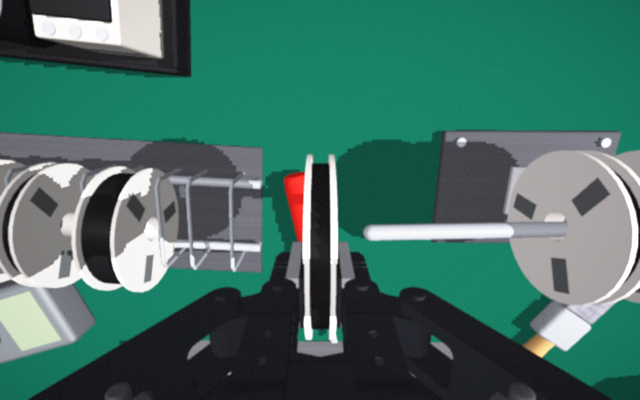

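The wrist view shows the reel held plumb at (320,250), with the spindle tip at (370,233) to its right.

```bash
python3 - <<'E'
from h import *
from scipy.optimize import least_squares
c=dict(np.load("w7.npz"));W=pts(c);Z=W[...,2]
m=(np.abs(W[...,1])<10)&(Z>70)&(Z<190)&(W[...,0]<570)&(W[...,0]>520);p=W[m]
# front rim = smallest x per z bin
b=[];
for z in range(100,185,3):
    q=p[abs(p[:,2]-z)<1.5]
    if len(q)>4:b.append((np.percentile(q[:,0],5),z))
b=np.array(b);print(b.round(1).tolist())
r=least_squares(lambda a:np.hypot(b[:,0]-a[0],b[:,1]-a[1])-50,[587,134],loss="soft_l1");print(r.x,r.cost)
E
```

```text
[[540.9, 121.0], [539.9, 124.0], [543.3, 130.0], [538.1, 133.0], [538.0, 136.0], [538.0, 139.0], [538.4, 142.0], [538.8, 145.0], [539.4, 148.0], [540.3, 151.0], [541.2, 154.0], [542.5, 157.0], [544.3, 160.0], [545.8, 163.0], [548.0, 166.0], [550.2, 169.0], [553.2, 172.0], [556.6, 175.0], [560.0, 178.0], [564.6, 181.0]]
[588.28412094 136.69533942] 3.9571061303436332
```

>>> jog_arm(
  targets=[
    [[0,0,0],[0,0,12],8],
    [[0,0,0],[0,0,10],8],
    [[0,0,0],[0,8,0],8],
    [[0,0,0],[0,12,0],8],
    [[0,0,0],[0,12,0],8],
    [[0,0,0],[0,12,0.5],8],
    [[0,0,0],[0,12,0.5],8],
  ],
)

```text
time: 28.8
ee_pos: [586.0, 56.5, 133.6]
eef_rot: [0.0, -0.006, 1.0, 0.0]
wrist_force: [0.4, 0.1, -1.1]
width: 0.153
gripper_force: 59.8
```

```bash
python3 - <<'E'
from station import *
from h import *
s=state();show(s)
c=camera("scene");cv2.imwrite("pics/s4.png",cv2.resize(c["frame"][110:240,290:450,::-1],(640,520)))
E
```

```text
t 28.8 tcp [586.   56.5 133.6] yaw -3.1304 tz [ 0.  0. -1.] w 0.15 gf 59.8 F [ 0.4  0.1 -1.1]
```

View pics/s4.png

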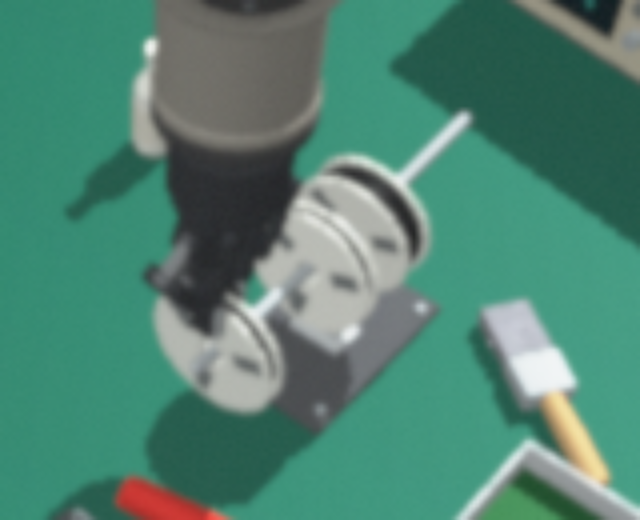

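The scene view shows the reel threaded on the spindle at (215,350), with no contact force. Sliding it in.

>>> jog_arm(
  targets=[
    [[0,0,0],[0,15,0.7],8],
    [[0,0,0],[0,15,0.8],8],
    [[0,0,0],[0,15,0.7],8],
    [[0,0,0],[0,15,0.8],8],
    [[0,0,0],[0,9,0.5],8],
    [[0,0,0],[0,0,2.5],8],
    [[0,0,0],[0,0,2],8],
    [[0,0,0],[0,0,0],8],
  ],
)

```text
time: 29.85
ee_pos: [585.8, 124.2, 125.9]
eef_rot: [0.001, -0.005, 1.0, 0.0]
wrist_force: [-1.1, 1.5, 6.0]
width: 0.151
gripper_force: 60.8
```

>>> jog_arm(
  targets=[
    [[0,0,0],[0,0,0],18],
    [[0,0,0],[0,0,0],22],
    [[0,0,0],[0,0,0],24],
    [[0,0,0],[0,0,0],24],
    [[0,0,0],[0,0,-10],24],
    [[0,0,0],[0,0,-20],24],
    [[0,0,0],[0,0,-45],50],
    [[0,0,0],[0,0,-45],50],
  ],
)

```text
time: 30.85
ee_pos: [585.1, 124.7, 248.2]
eef_rot: [0.0, -0.006, 1.0, 0.0]
wrist_force: [0.8, 0.1, -0.4]
width: 0.584
gripper_force: 0.0
```

```bash
cat >> h.py <<'E'
def hung(W,lo=130):
    Z=W[...,2];m=(Z>lo)&(Z<160)&(np.abs(W[...,0]-588)<40)&(W[...,1]>20)&(W[...,1]<360);y=np.sort(W[m][:,1])
    h,e=np.histogram(y,np.arange(20,362,4));print("hung y hist",[(int(a),int(n)) for a,n in zip(e,h) if n>3])
E
python3 - <<'E'
from station import *
from h import *
s=state();show(s);print(s["joints"].round(2))
c=camera("scene");hung(pts(c))
E
```

```text
t 30.85 tcp [585.1 124.7 248.2] yaw -3.1304 tz [ 0.001  0.    -1.   ] w 0.58 gf 0.0 F [ 0.8  0.1 -0.4]
[ 0.5   0.49 -1.09  1.72  0.46  1.22  0.87]
hung y hist [(112, 4), (116, 126), (120, 16), (124, 23), (128, 54), (132, 8), (156, 99), (160, 27), (164, 12), (168, 56), (172, 13), (200, 39), (204, 75), (208, 7), (212, 25), (216, 26), (220, 28), (224, 33), (228, 54), (232, 5)]
```

>>> jog_arm(
  targets=[
    [[0,0,0.055],[0,0,0],40],
    [[0,0,0],[-6.5,-47.8,0],40],
    [[0,0,0],[-6,-47.8,0],40],
    [[0,0,0],[-6,-47.8,0],40],
    [[0,0,0],[-6,-47.8,0],40],
    [[0,0,0],[-6,-47.8,0],40],
    [[0,0,0],[-4,-47.8,0],40],
    [[0,0,0],[-4,-47.5,0],40],
    [[0,0,0],[0,0,45],40],
    [[0,0,0],[0,0,30],40],
  ],
)

```text
time: 32.15
ee_pos: [608.6, -212.1, 170.1]
eef_rot: [0.0, 0.023, 1.0, 0.0]
wrist_force: [0.6, -0.8, 0.4]
width: 0.468
gripper_force: 0.0
```

```bash
python3 - <<'E'
from station import *
from h import *
s=state();show(s)
c=camera("wrist");np.savez("w8.npz",**c);W=pts(c);Z=W[...,2]
for y in (-151,-211,-270):
    m=(Z>75)&(Z<112)&(np.abs(W[...,0]-597)<60)&(np.abs(W[...,1]-y)<26);p=W[m]
    if len(p): print(y,len(p),np.percentile(p[:,1],[3,50,97]).round(1))
E
```

```text
t 32.15 tcp [ 608.6 -212.1  170.1] yaw 3.096 tz [ 0.  0. -1.] w 0.47 gf 0.0 F [ 0.6 -0.8  0.4]
-151 4771 [-166.8 -152.3 -138.3]
-211 2054 [-218.7 -211.6 -204.5]
-270 4783 [-285.  -270.8 -256.6]
```

>>> jog_arm(
  targets=[
    [[0,0,0],[0,0,40],40],
    [[0,0,0],[0,0,30],40],
    [[0,0,0],[0,0,18],40],
    [[0,0,0],[0,0,6],40],
    [[0,0,0],[0,0,0],40],
    [[0,0,0],[0,0,0],8],
    [[0,0,0],[0,0,0],8],
    [[0,0,0],[0,0,0],8],
    [[0,0,0],[0,0,0],8],
    [[0,0,0],[0,0,0],8],
  ],
)

```text
time: 33.45
ee_pos: [609.5, -211.4, 77.5]
eef_rot: [0.001, 0.022, 1.0, -0.0]
wrist_force: [-1.3, 0.2, 6.8]
width: 0.15
gripper_force: 60.4
```

>>> jog_arm(
  targets=[
    [[0,0,0],[0,0,-15],8],
    [[0,0,0],[0,0,-30],8],
    [[0,0,0],[0,0,-40],8],
    [[0,0,0],[0,0,-40],8],
    [[0,0,-0.055],[0,0,0],8],
    [[0,0,0],[4,25,0],8],
    [[0,0,0],[5,48,0],8],
    [[0,0,0],[5,50,0],8],
    [[0,0,0],[6,50,0],8],
    [[0,0,0],[0,29,0],8],
  ],
)

```text
time: 34.7
ee_pos: [585.5, -5.7, 202.2]
eef_rot: [0.0, -0.007, 1.0, 0.0]
wrist_force: [0.2, -0.7, -1.4]
width: 0.15
gripper_force: 59.3
```

>>> jog_arm(
  targets=[
    [[0,0,0],[0,10,25],8],
    [[0,0,0],[0,0,20],8],
    [[0,0,0],[0,0,0],8],
    [[0,0,0],[0,0,0],8],
  ],
)

```text
time: 35.2
ee_pos: [586.8, 0.1, 156.9]
eef_rot: [0.0, -0.005, 1.0, 0.0]
wrist_force: [1.3, 0.0, -0.3]
width: 0.155
gripper_force: 59.4
```

```bash
cat >> h.py <<'E'
from scipy.optimize import least_squares
def held(W,tcp,hw=10):
    Z=W[...,2];x0,y0,z0=tcp
    m=(np.abs(W[...,1]-y0)<hw)&(Z<z0+30)&(Z>z0-90)&(W[...,0]<x0-15)&(W[...,0]>x0-65);p=W[m];b=[]
    for z in np.arange(z0-45,z0+26,3):
        q=p[abs(p[:,2]-z)<1.5]
        if len(q)>4:b.append((np.percentile(q[:,0],5),z))
    b=np.array(b);r=least_squares(lambda a:np.hypot(b[:,0]-a[0],b[:,1]-a[1])-50,[x0,z0-22],loss="soft_l1")
    print("held centre x,z",r.x.round(1),"n",len(b),"cost",round(r.cost,1),"y pct",np.percentile(p[:,1],[3,97]).round(1))
E
python3 - <<'E'
from station import *
from h import *
s=state();show(s)
c=camera("wrist");np.savez("w9.npz",**c);held(pts(c),s["ee_pos"])
E
```

```text
t 35.2 tcp [5.868e+02 1.000e-01 1.569e+02] yaw -3.1317 tz [ 0.  0. -1.] w 0.15 gf 59.4 F [ 1.3  0.  -0.3]
held centre x,z [587.1 137.3] n 19 cost 4.2 y pct [-6.6  6.6]
```

>>> jog_arm(
  targets=[
    [[0,0,0],[-1,0,12],8],
    [[0,0,0],[0,0,10.5],8],
    [[0,0,0],[0,8,0],8],
    [[0,0,0],[0,12,0],8],
    [[0,0,0],[0,12,0],8],
    [[0,0,0],[0,12,0.6],8],
    [[0,0,0],[0,14,0.7],8],
    [[0,0,0],[0,14,0.7],8],
    [[0,0,0],[0,12,0.6],8],
    [[0,0,0],[0,0,0],8],
  ],
)

```text
time: 36.5
ee_pos: [586.6, 85.8, 131.4]
eef_rot: [0.0, -0.006, 1.0, 0.0]
wrist_force: [0.4, 0.1, -0.9]
width: 0.152
gripper_force: 59.4
```

>>> jog_arm(
  targets=[
    [[0,0,0],[0,0,2.5],8],
    [[0,0,0],[0,0,2],8],
    [[0,0,0],[0,0,0],8],
  ],
)

```text
time: 36.88
ee_pos: [587.8, 84.2, 127.9]
eef_rot: [0.001, -0.005, 1.0, 0.0]
wrist_force: [0.3, -0.1, 13.1]
width: 0.154
gripper_force: 61.5
```

```bash
python3 - <<'E'
from station import *
from h import *
s=state();show(s)
c=camera("scene");hung(pts(c))
E
```

```text
t 36.88 tcp [587.8  84.2 127.9] yaw -3.1318 tz [ 0.002  0.    -1.   ] w 0.15 gf 61.5 F [ 0.3 -0.1 13.1]
hung y hist [(60, 6), (64, 16), (68, 15), (72, 11), (76, 54), (80, 5), (84, 25), (88, 33), (116, 67), (120, 14), (124, 15), (128, 37), (132, 5), (156, 74), (160, 15), (164, 13), (168, 42), (172, 8), (200, 31), (204, 72), (208, 4), (212, 22), (216, 34), (220, 22), (224, 25), (228, 56), (232, 10)]
```

>>> jog_arm(
  targets=[
    [[0,0,0],[0,0,0],18],
    [[0,0,0],[0,0,0],22],
    [[0,0,0],[0,0,0],24],
    [[0,0,0],[0,0,0],24],
    [[0,0,0],[0,0,-10],24],
    [[0,0,0],[0,0,-20],24],
    [[0,0,0],[0,0,-45],52],
    [[0,0,0],[0,0,-45],52],
    [[0,0,0.055],[0,0,0],52],
    [[0,0,0],[-7,-47,0],52],
  ],
)

```text
time: 38.17
ee_pos: [591.6, 40.5, 249.6]
eef_rot: [0.002, 0.02, 1.0, 0.0]
wrist_force: [0.4, -1.4, -0.8]
width: 0.612
gripper_force: 0.0
```

>>> jog_arm(
  targets=[
    [[0,0,0],[-7,-47,0],52],
    [[0,0,0],[-7,-47,0],52],
    [[0,0,0],[-7,-47,0],52],
    [[0,0,0],[-7,-46.7,0],52],
    [[0,0,0],[0,0,40],52],
    [[0,0,0],[0,0,30],52],
    [[0,0,0],[0,0,0],52],
  ],
)

```text
time: 39.05
ee_pos: [610.5, -151.5, 176.5]
eef_rot: [-0.001, 0.022, 1.0, 0.0]
wrist_force: [0.5, -0.3, 1.2]
width: 0.613
gripper_force: 0.0
```

```bash
python3 - <<'E'
from station import *
from h import *
s=state();show(s)
c=camera("wrist");W=pts(c);Z=W[...,2]
for y in (-151,-270):
    m=(Z>75)&(Z<112)&(np.abs(W[...,0]-597)<60)&(np.abs(W[...,1]-y)<26);p=W[m]
    if len(p): print(y,len(p),np.percentile(p[:,1],[3,50,97]).round(1))
c=camera("scene");hung(pts(c))
E
```

```text
t 39.05 tcp [ 610.5 -151.5  176.5] yaw 3.0975 tz [-0.002  0.001 -1.   ] w 0.61 gf 0.0 F [ 0.5 -0.3  1.2]
-151 3849 [-165.1 -151.7 -138.1]
-270 5498 [-285.1 -269.1 -256.3]
hung y hist [(72, 4), (76, 140), (80, 20), (84, 20), (88, 68), (92, 6), (112, 7), (116, 118), (120, 18), (124, 17), (128, 59), (132, 9), (156, 105), (160, 21), (164, 16), (168, 46), (172, 19), (200, 30), (204, 81), (208, 6), (212, 22), (216, 30), (220, 26), (224, 26), (228, 57), (232, 9)]
```

>>> jog_arm(
  targets=[
    [[0,0,0],[0,0,40],52],
    [[0,0,0],[0,0,35],52],
    [[0,0,0],[0,0,18],52],
    [[0,0,0],[0,0,7],52],
    [[0,0,0],[0,0,0],52],
    [[0,0,0],[0,0,0],20],
    [[0,0,0],[0,0,0],20],
    [[0,0,0],[0,0,0],20],
    [[0,0,0],[0,0,0],20],
    [[0,0,0],[0,0,0],20],
  ],
  squeeze=80,
)

```text
time: 40.4
ee_pos: [612.0, -151.5, 78.1]
eef_rot: [0.001, 0.022, 1.0, -0.0]
wrist_force: [-2.3, 0.5, 7.9]
width: 0.315
gripper_force: 78.3
```

>>> jog_arm(
  targets=[
    [[0,0,0],[0,0,-15],20],
    [[0,0,0],[0,0,-30],20],
    [[0,0,0],[0,0,-40],20],
    [[0,0,0],[0,0,-45],20],
    [[0,0,0],[0,0,-45],20],
    [[0,0,-0.055],[0,0,-10],20],
    [[0,0,0],[2,20,0],20],
    [[0,0,0],[2,40,0],20],
    [[0,0,0],[2,45,0],20],
    [[0,0,0],[2,45,0],20],
  ],
)

```text
time: 41.65
ee_pos: [600.7, 0.8, 261.8]
eef_rot: [-0.0, -0.005, 1.0, 0.0]
wrist_force: [-0.4, -0.3, -1.7]
width: 0.313
gripper_force: 78.8
```

>>> jog_arm(
  targets=[
    [[0,0,0],[2,45,0],20],
    [[0,0,0],[2,45,0],20],
    [[0,0,0],[2,45,0],20],
    [[0,0,0],[2,45,0],20],
    [[0,0,0],[2,45,0],20],
    [[0,0,0],[2,45,0],20],
    [[0,0,0],[0,45,0],20],
    [[0,0,0],[0,40,0],20],
    [[0,0,0],[0,30,0],20],
    [[0,0,0],[0,0,0],20],
  ],
)

```text
time: 42.9
ee_pos: [582.8, 386.9, 261.7]
eef_rot: [-0.001, -0.007, 1.0, 0.001]
wrist_force: [-0.5, -1.2, -1.4]
width: 0.314
gripper_force: 79.1
```

```bash
python3 - <<'E'
from station import *
from h import *
s=state();show(s);print(s["joints"].round(2))
E
```

```text
t 42.9 tcp [582.8 386.9 261.7] yaw -3.1268 tz [-0.002  0.001 -1.   ] w 0.31 gf 79.1 F [-0.5 -1.2 -1.4]
[-0.03  0.64 -1.02  1.46  0.54  1.34  0.51]
```

>>> jog_arm(
  targets=[
    [[0,0,0],[0,0,30],20],
    [[0,0,0],[0,0,40],20],
    [[0,0,0],[0,0,35],20],
    [[0,0,0],[0,0,0],20],
    [[0,0,0],[0,0,0],20],
  ],
)

```text
time: 43.52
ee_pos: [585.6, 383.7, 158.5]
eef_rot: [0.0, -0.005, 1.0, 0.0]
wrist_force: [0.3, 0.6, -0.4]
width: 0.313
gripper_force: 78.9
```

```bash
python3 - <<'E'
from station import *
from h import *
s=state();show(s)
c=camera("wrist");np.savez("w10.npz",**c);W=pts(c);Z=W[...,2];held(W,s["ee_pos"],18)
cv2.imwrite("pics/w10.png",c["frame"][:,:,::-1])
m=(Z>95)&(Z<128)&(np.abs(W[...,0]-586)<14)&(W[...,1]>245)&(W[...,1]<362);p=W[m]
print(m.sum(),np.polyfit(p[:,1]-191,p[:,0],1),np.polyfit(p[:,1]-191,p[:,2],1),np.percentile(p[:,1],[1,99]))
E
```

```text
t 43.52 tcp [585.6 383.7 158.5] yaw -3.1311 tz [ 0.001  0.001 -1.   ] w 0.31 gf 78.9 F [ 0.3  0.6 -0.4]
held centre x,z [586.1 137.5] n 20 cost 4.2 y pct [370.4 396.8]
2712 [-8.27005948e-03  5.86597633e+02] [4.96352505e-02 1.09827747e+02] [246.27542186 355.65050974]
```

View pics/w10.png

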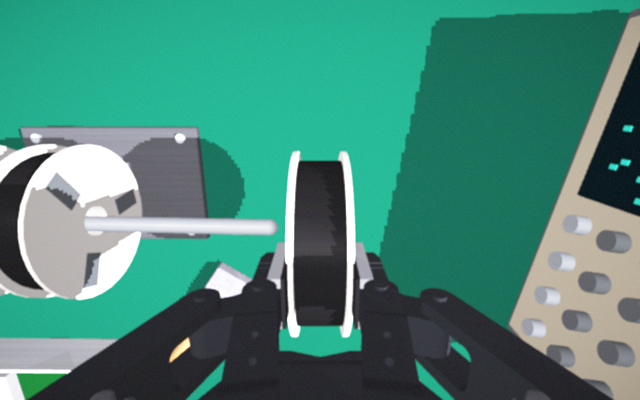

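The wrist view shows the wide reel plumb at (320,240) and the spindle tip at (275,228), with the hung wide reel beyond it.

>>> jog_arm(
  targets=[
    [[0,0,0],[0.8,0,13],20],
    [[0,0,0],[0,0,10],20],
    [[0,0,0],[0,-8,0],20],
    [[0,0,0],[0,-12,0],20],
    [[0,0,0],[0,-12,0],20],
    [[0,0,0],[0,-12,0.5],20],
    [[0,0,0],[0,-12,0.6],20],
    [[0,0,0],[0,-12,0.6],20],
    [[0,0,0],[0,0,0],20],
  ],
)

```text
time: 44.7
ee_pos: [585.9, 313.9, 132.1]
eef_rot: [0.0, -0.005, 1.0, -0.0]
wrist_force: [0.4, 0.4, -1.7]
width: 0.311
gripper_force: 79.0
```

>>> jog_arm(
  targets=[
    [[0,0,0],[0,-12,0.6],20],
    [[0,0,0],[0,-12,0.6],20],
    [[0,0,0],[0,-12,0.6],20],
    [[0,0,0],[0,-10.5,0.5],20],
    [[0,0,0],[0,0,2.5],20],
    [[0,0,0],[0,0,2],20],
    [[0,0,0],[0,0,0],20],
  ],
)

```text
time: 45.58
ee_pos: [586.7, 267.9, 126.9]
eef_rot: [0.001, -0.005, 1.0, -0.001]
wrist_force: [-5.4, -13.3, 24.6]
width: 0.307
gripper_force: 82.5
```

```bash
python3 - <<'E'
from station import *
from h import *
s=state();show(s)
c=camera("scene");hung(pts(c))
E
```

```text
t 45.58 tcp [586.7 267.9 126.9] yaw -3.1317 tz [ 0.002 -0.002 -1.   ] w 0.31 gf 82.5 F [ -5.4 -13.3  24.6]
hung y hist [(76, 136), (80, 18), (84, 21), (88, 67), (92, 7), (112, 7), (116, 127), (120, 17), (124, 21), (128, 54), (132, 10), (156, 101), (160, 28), (164, 12), (168, 60), (172, 9), (200, 20), (204, 91), (208, 8), (212, 19), (216, 28), (220, 28), (224, 30), (228, 52), (232, 11), (240, 15), (244, 11), (248, 15), (252, 64), (256, 8), (260, 8), (264, 16), (268, 14), (272, 13), (276, 31), (280, 23), (284, 4)]
```

>>> jog_arm(
  targets=[
    [[0,0,0],[0,0,-1],20],
    [[0,0,0],[0,0,0],32],
    [[0,0,0],[0,0,0],35],
    [[0,0,0],[0,0,0],37],
    [[0,0,0],[0,0,0],37],
    [[0,0,0],[0,0,-10],37],
    [[0,0,0],[0,0,-20],37],
    [[0,0,0],[0,0,-45],45],
    [[0,0,0],[0,0,-45],52],
    [[0,0,0],[0,0,0],52],
  ],
)

```text
time: 46.88
ee_pos: [587.0, 270.2, 251.5]
eef_rot: [0.003, -0.005, 1.0, 0.001]
wrist_force: [-0.2, -0.3, -0.4]
width: 0.613
gripper_force: 0.0
```

```bash
python3 - <<'E'
from station import *
from h import *
s=state();show(s);print(s["joints"].round(2))
c=camera("scene");hung(pts(c))
E
```

```text
t 46.88 tcp [587.  270.2 251.5] yaw -3.1308 tz [ 0.006  0.003 -1.   ] w 0.61 gf 0.0 F [-0.2 -0.3 -0.4]
[ 0.21  0.56 -1.06  1.61  0.51  1.27  0.64]
hung y hist [(72, 5), (76, 132), (80, 18), (84, 22), (88, 68), (92, 8), (112, 4), (116, 127), (120, 18), (124, 12), (128, 64), (132, 5), (156, 102), (160, 24), (164, 18), (168, 50), (172, 15), (200, 31), (204, 82), (208, 5), (212, 27), (216, 27), (220, 24), (224, 28), (228, 52), (232, 10), (248, 17), (252, 106), (256, 9), (260, 23), (264, 23), (268, 25), (272, 29), (276, 52), (280, 14)]
```

>>> jog_arm(
  targets=[
    [[0,0,0.055],[0,0,0],52],
    [[0,0,0],[-4,-49,0],52],
    [[0,0,0],[-4,-49,0],52],
    [[0,0,0],[-4,-49,0],52],
    [[0,0,0],[-4,-49,0],52],
    [[0,0,0],[-4,-49,0],52],
    [[0,0,0],[-4,-49,0],52],
    [[0,0,0],[-4,-49,0],52],
    [[0,0,0],[-4,-49,0],52],
    [[0,0,0],[-4,-49,0],52],
  ],
)

```text
time: 48.18
ee_pos: [602.0, -175.1, 246.2]
eef_rot: [-0.0, 0.022, 1.0, 0.0]
wrist_force: [-0.9, 0.4, 1.0]
width: 0.608
gripper_force: 0.0
```

>>> jog_arm(
  targets=[
    [[0,0,0],[-4,-49,0],52],
    [[0,0,0],[-3,-48.7,0],52],
    [[0,0,0],[0,0,40],52],
    [[0,0,0],[0,0,30],52],
    [[0,0,0],[0,0,0],52],
  ],
)

```text
time: 48.8
ee_pos: [603.7, -271.1, 174.3]
eef_rot: [-0.002, 0.022, 1.0, 0.001]
wrist_force: [-0.7, -0.0, 0.6]
width: 0.605
gripper_force: 0.0
```

```bash
python3 - <<'E'
from station import *
from h import *
s=state();show(s)
c=camera("wrist");W=pts(c);Z=W[...,2]
m=(Z>75)&(Z<112)&(np.abs(W[...,0]-597)<60)&(np.abs(W[...,1]+270)<26);p=W[m]
print(len(p),np.percentile(p[:,1],[3,50,97]).round(1),np.percentile(p[:,0],[2,98]).round(1))
E
```

```text
t 48.8 tcp [ 603.7 -271.1  174.3] yaw 3.0976 tz [-0.004  0.002 -1.   ] w 0.6 gf 0.0 F [-0.7 -0.   0.6]
3908 [-284.9 -271.5 -257.9] [565.8 641.7]
```

>>> jog_arm(
  targets=[
    [[0,0,0],[-2,0,40],52],
    [[0,0,0],[0,0,33],52],
    [[0,0,0],[0,0,18],52],
    [[0,0,0],[0,0,7],52],
    [[0,0,0],[0,0,0],52],
    [[0,0,0],[0,0,0],20],
    [[0,0,0],[0,0,0],20],
    [[0,0,0],[0,0,0],20],
    [[0,0,0],[0,0,0],20],
    [[0,0,0],[0,0,0],20],
  ],
)

```text
time: 50.1
ee_pos: [607.8, -271.5, 79.7]
eef_rot: [0.001, 0.022, 1.0, -0.0]
wrist_force: [-1.6, 1.1, 6.6]
width: 0.307
gripper_force: 78.4
```

>>> jog_arm(
  targets=[
    [[0,0,0],[0,0,-15],20],
    [[0,0,0],[0,0,-30],20],
    [[0,0,0],[0,0,-40],20],
    [[0,0,0],[0,0,-45],20],
    [[0,0,0],[0,0,-45],20],
    [[0,0,-0.055],[0,0,-10],20],
    [[0,0,0],[1,20,0],20],
    [[0,0,0],[1,40,0],20],
    [[0,0,0],[1,45,0],20],
    [[0,0,0],[1,45,0],20],
  ],
)

```text
time: 51.35
ee_pos: [600.7, -118.9, 263.3]
eef_rot: [-0.0, -0.005, 1.0, 0.0]
wrist_force: [0.8, -0.4, -0.4]
width: 0.31
gripper_force: 78.9
```

>>> jog_arm(
  targets=[
    [[0,0,0],[1,46,0],20],
    [[0,0,0],[1,46,0],20],
    [[0,0,0],[1,46,0],20],
    [[0,0,0],[1,46,0],20],
    [[0,0,0],[1,46,0],20],
    [[0,0,0],[1,46,0],20],
    [[0,0,0],[1,46,0],20],
    [[0,0,0],[1,46,0],20],
    [[0,0,0],[1,46,0],20],
    [[0,0,0],[1,46,0],20],
  ],
)

```text
time: 52.6
ee_pos: [585.1, 340.5, 263.3]
eef_rot: [-0.0, -0.005, 1.0, -0.0]
wrist_force: [0.7, 0.6, -0.9]
width: 0.313
gripper_force: 78.9
```

>>> jog_arm(
  targets=[
    [[0,0,0],[0,30,0],20],
    [[0,0,0],[0,15,0],20],
    [[0,0,0],[0,0,30],20],
    [[0,0,0],[0,0,40],20],
    [[0,0,0],[0,0,35],20],
    [[0,0,0],[0,0,0],20],
    [[0,0,0],[0,0,0],20],
  ],
)

```text
time: 53.48
ee_pos: [586.3, 383.7, 160.0]
eef_rot: [0.0, -0.005, 1.0, 0.0]
wrist_force: [0.2, -0.4, 0.1]
width: 0.313
gripper_force: 78.9
```

```bash
python3 - <<'E'
from station import *
from h import *
s=state();show(s);print(s["joints"].round(2))
c=camera("wrist");W=pts(c);held(W,s["ee_pos"],18);Z=W[...,2]
m=(Z>95)&(Z<128)&(np.abs(W[...,0]-586)<14)&(W[...,1]>290)&(W[...,1]<362);p=W[m]
print(m.sum(),np.polyfit(p[:,1]-354,p[:,0],1),np.polyfit(p[:,1]-354,p[:,2],1),np.percentile(p[:,1],[1,99]))
E
```

```text
t 53.48 tcp [586.3 383.7 160. ] yaw -3.1312 tz [ 0.001  0.001 -1.   ] w 0.31 gf 78.9 F [ 0.2 -0.4  0.1]
[-0.04  0.72 -0.97  1.56  0.63  1.19  0.45]
held centre x,z [585.5 137.4] n 21 cost 1.1 y pct [370.3 396.8]
1632 [-5.75537408e-03  5.85329489e+02] [4.69784291e-02 1.17897909e+02] [290.57695351 356.08799536]
```

>>> jog_arm(
  targets=[
    [[0,0,0],[0,0,13.5],20],
    [[0,0,0],[0,0,10],20],
    [[0,0,0],[0,-8,0],20],
    [[0,0,0],[0,-12,0],20],
    [[0,0,0],[0,-12,0],20],
    [[0,0,0],[0,-12,0.5],20],
    [[0,0,0],[0,-12,0.6],20],
    [[0,0,0],[0,-7.5,0.5],20],
    [[0,0,0],[0,0,2],20],
    [[0,0,0],[0,0,2],20],
  ],
)

```text
time: 54.78
ee_pos: [587.4, 319.2, 130.9]
eef_rot: [0.001, -0.005, 1.0, -0.001]
wrist_force: [-9.0, -19.8, 43.5]
width: 0.315
gripper_force: 84.9
```

```bash
python3 - <<'E'
from station import *
from h import *
s=state();show(s)
c=camera("scene");hung(pts(c));cv2.imwrite("pics/s5.png",cv2.resize(c["frame"][100:230,290:450,::-1],(640,520)))
E
```

```text
t 54.77 tcp [587.4 319.2 130.9] yaw -3.1317 tz [ 0.001 -0.002 -1.   ] w 0.32 gf 84.9 F [ -9.  -19.8  43.5]
hung y hist [(76, 136), (80, 22), (84, 22), (88, 62), (92, 10), (112, 6), (116, 124), (120, 14), (124, 20), (128, 62), (132, 4), (152, 4), (156, 104), (160, 25), (164, 11), (168, 54), (172, 14), (200, 24), (204, 85), (208, 5), (212, 24), (216, 28), (220, 27), (224, 23), (228, 55), (232, 10), (248, 10), (252, 112), (256, 10), (260, 20), (264, 26), (268, 22), (272, 28), (276, 51), (280, 19), (288, 9), (292, 12), (296, 11), (300, 26), (304, 68), (308, 5), (312, 12), (316, 13), (320, 13), (324, 17), (328, 31), (332, 16)]
```

View pics/s5.png

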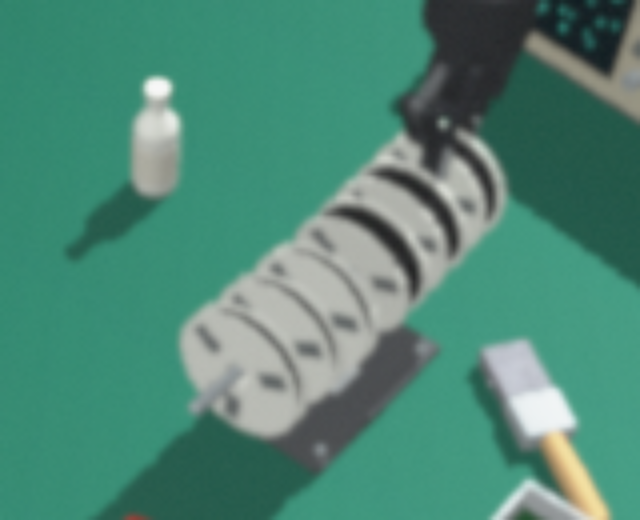

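The scene view shows three narrow reels on the near spindle at (240,360), (290,320) and (335,300), and three wide ones behind, the last still gripped at (460,170). I'll relieve the load, release, and back off.

>>> jog_arm(
  targets=[
    [[0,0,0],[0,0,-2.5],20],
    [[0,0,0],[0,0,0],32],
    [[0,0,0],[0,0,0],35],
    [[0,0,0],[0,0,0],37],
    [[0,0,0],[0,0,0],37],
    [[0,0,0],[0,0,-10],37],
    [[0,0,0],[0,0,-20],37],
    [[0,0,0],[0,0,-45],45],
    [[0,0,0],[0,0,-45],52],
    [[0,0,0],[45,0,-10],52],
  ],
)

```text
time: 56.08
ee_pos: [543.7, 320.3, 265.9]
eef_rot: [0.002, -0.004, 1.0, 0.002]
wrist_force: [-1.0, 0.1, -0.1]
width: 0.612
gripper_force: 0.0
```

>>> jog_arm(
  targets=[
    [[0,0,0],[45,0,0],52],
    [[0,0,0],[30,-30,0],52],
    [[0,0,0],[0,-45,0],52],
    [[0,0,0],[0,-45,0],52],
    [[0,0,0],[0,0,0],52],
    [[0,0,0],[0,0,0],52],
  ],
)

```text
time: 56.82
ee_pos: [468.2, 199.1, 262.9]
eef_rot: [0.001, -0.005, 1.0, 0.0]
wrist_force: [-0.5, 0.4, 0.4]
width: 0.612
gripper_force: 0.0
```

```bash
python3 - <<'E'
from station import *
from h import *
s=state();show(s)
c=camera("scene");hung(pts(c))
a=cv2.resize(c["frame"][110:310,160:420,::-1],(780,600));cv2.imwrite("pics/s6.png",a)
c=camera("top");W=pts(c);hung(W)
blob(W,439,-309,42,55,85,"cap a tray");blob(W,446,-234,36,55,85,"cap b tray");blob(W,451,-160,42,55,85,"relay");blob(W,323,-318,45,40,80,"jar")
E
```

```text
t 56.83 tcp [468.2 199.1 262.9] yaw -3.131 tz [ 0.002  0.    -1.   ] w 0.61 gf 0.0 F [-0.5  0.4  0.4]
hung y hist [(76, 141), (80, 15), (84, 20), (88, 68), (92, 8), (112, 4), (116, 127), (120, 16), (124, 17), (128, 59), (132, 9), (156, 100), (160, 30), (164, 13), (168, 54), (172, 13), (200, 39), (204, 75), (208, 6), (212, 27), (216, 26), (220, 29), (224, 22), (228, 60), (232, 6), (248, 9), (252, 109), (256, 15), (260, 18), (264, 23), (268, 26), (272, 26), (276, 46), (280, 24), (300, 13), (304, 121), (308, 9), (312, 19), (316, 20), (320, 29), (324, 28), (328, 51), (332, 16)]
hung y hist [(76, 24), (80, 50), (84, 36), (88, 56), (92, 25), (116, 31), (120, 42), (124, 41), (128, 47), (132, 23), (156, 18), (160, 47), (164, 44), (168, 42), (172, 32), (204, 50), (208, 32), (212, 39), (216, 39), (220, 39), (224, 39), (228, 58), (232, 16), (252, 53), (256, 31), (260, 37), (264, 49), (268, 37), (272, 43), (276, 45), (280, 44), (304, 51), (308, 18), (312, 27), (316, 26), (320, 24), (324, 23), (328, 22), (332, 21)]
cap a tray 282 z [65. 71. 76.] [ 439.1 -307.4] [47.6 49. ] 89.6
cap b tray 273 z [66. 71. 76.] [ 445.8 -233.3] [48.5 47.8] 16.4
relay 345 z [65. 70. 75.] [ 452.6 -158.7] [56.1 45.8] 85.2
jar 286 z [54. 63. 66.] [ 323.5 -318.8] [49.  47.2] 89.1
```

View pics/s6.png

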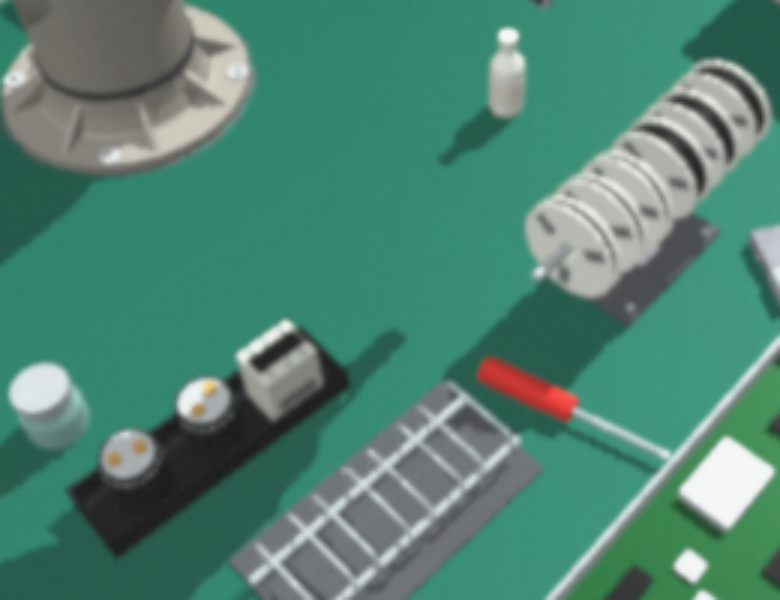

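The final view shows an empty rack, six reels hung with three on each side (570–740, 80–250), and the three parts upright in the tray at (130,455), (205,400) and (280,370). The bystanders are undisturbed.

```bash
python3 -c "
from station import *
print(sign_off())"
```

```text
the job is handed in; nothing more can be done
None
```

All four rack reels are hung on the spindles of their own width beside the two already there, both capacitors and the relay (no transformer was on the bench) stand upright in the tray, the rest of the bench looked undisturbed in the last camera check, and the job is handed in at about 57 s; no verdict came back.

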